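Snap a relay module onto the panel rail

ROBOT

A 6-joint arm with a two-finger parallel gripper is mounted at the origin on the work surface. World frame = base frame: x ahead of the robot, y to its left, z up, the work surface at z = 0. Lengths are in mm, angles in rad, forces in N, time in s.
With the tool pointing down it reaches from about 350 to 925 mm from the base axis. Payload 6.4 kg.
Tool frame: the origin (TCP) lies at the very end of the fingers, on their centre line; the grasp point (between the pads) lies 19 mm behind it (r.grip_point_offset is the x of the grasp point in the tool frame, in mm); x points along the fingers, y is the direction in which the jaws open and shut, and the axes are right-handed (so a half turn about x gives the same grasp; the last joint's range is limited). The gripper opens to 85 mm and grips with 20 to 120 N. Pads are 22 mm wide; open, the fingers measure 114 mm over their backs; the gripper's body (76 mm by 85 mm) begins 54 mm behind the grasp point. The pads swing forward as they close: fully open they stand 13 mm farther back than shut.
Start: joints at [1.128, 0.245, 1.558, -0, 1.339, -0.174], TCP at [172.62, 626.671, 231.29] pointing down, gripper open.
Joint ranges: [-3.13, 3.13], [-1.02, 2.26], [0.13, 2.54], [-0.95, 4.09], [0.21, 2.88], [-2.74, 2.74]. Speed limits (rad/s): [2.57, 2.57, 3.14, 3.14, 3.14, 3.14].

INTERFACE

Orientations are given as a rotation vector (axis times angle).
In Python, from cell import r gives the robot as it stands.
- The arm moves only by the tool send_rows, never from a script. Its argument "moves" is a list of rows, each a list of 7 numbers: the turn, a rotation vector about the tool's x, y, z in degrees, then the shift along the tool's x, y, z in cm, then the finger opening in cm, from 0 to 8.54. A call has 1 to 8 rows; each row shifts and turns the commanded pose from where the row before left it, along the tool's axes as they then stand; what a row does not reach is not made up. A row lasts 1/10 s, in which the tool goes at most 50 mm and 8.59 degrees, less where a joint would pass 70% of its speed; a pose out of reach is approached as far as the arm can. A call is refused whole if a number of a shift passes 5 or a number of a turn 8.59, either way. A call with a gripper value outside its range is refused whole. The fingers move at their own pace and stop on an object; "force" is the grip in N (left out, the last holds). Time passes only in rows, so rows that do not move let the fingers close. It gives the time, the measured TCP pose, the force and the opening at its end, in the units of the state.
- r.get_obs(): the state, without advancing time (a new reading comes with each control period).
- r.capture(name): name is "scene" or "side" or "wrist"; returns a dict with "frame" (420x560x3 uint8, blue, green, red), "mtx" (3x3 intrinsics, pixels), "rvec" (rotation vector, rad) and "tvec" (3), from world to camera coordinates, as OpenCV has them. Camera axes: x right, y down, z forward; pixel columns grow to the right and rows downward; lengths in mm; the calibration is good to about 2 mm. The wrist camera is an equidistant fisheye: a pixel r from the principal point sees the ray r / f radians off the axis. A picture is of the moment at which its call begins. There is no depth.
- r.hand_in(): hands the job in, once; it reports no verdict.
The state is a dict: "t": time; "joint_pos": joint angles; "qd": joint speeds; "tau": joint torques, N m; "tool_pos": TCP position; "orientation": TCP orientation; "ft_force": force on the tool from outside, world axes, zero at the start; "torque": the same for the moment, N m; "finger_gap": finger opening in mm.
Only numpy, scipy, OpenCV 4.12 (cv2) and the standard library are available. Lean on these libraries where they do the work, as an engineer would, in place of code of your own. Each camera call takes 0.05 s, during which the arm holds its last target. There are 200 camera calls.

TASK

Fit the loose relay module on the free stretch of the sloping panel's rail, between the block already fitted and the end stop: hook its rigid lip under the rail's upper (far) edge first, then tilt its foot down and press until the spring clip snaps under the near edge and the module sits flat. The housing cracks if it is forced, so go by feel and never press harder than about 30 N, and leave the other things on the bench where they are.

Things in the scene. Friction and masses are not known exactly. Their poses are not given: they have to be found in the camera images.
- relay_mid (a point): Centre of the loose relay module: white housing 84 mm long (x), 45 wide (y), 46 high (z) and a flat grey block 44 x 45 x 6 mm on the middle of its top; 0.18 to 0.3 kg. The point is 26 mm above the flat underside, 26 mm below the grey top, midway along and across. +x points to the lip end, z up. The plain +y and -y side faces are for gripping.
- relay: The same module; origin at foot level, 38 mm below and 6 mm toward +x of relay_mid. Feet reach 12 mm below the underside and it stands on them: at the +x end a rigid 40 mm wide L-shaped lip, at the -x end the spring clip between two short feet. The slot behind the lip accepts the rail edge when the module is tilted foot-up (lip low) by up to 0.35 rad from the plate.
- lip_tip (a point): Free end of the lip's toe, upper edge, mid width: 27 mm toward +x and 31.5 mm below relay_mid in module axes. The toe is 4.5 mm thick and points back (-x) under the housing from a wall whose inner face is 5 mm beyond this tip, leaving a slot 5.5 mm high, 5 mm deep between toe and underside for the 3 mm thick rail edge.
- press_spot (a point): Top of the flat shoulder at the module's clip end (20 mm long in x, 45 mm wide), 32 mm toward -x and 20 mm above relay_mid in the module's axes: a good place to press the foot down. The grey block beside it is 6 mm higher.
- foot_clip (a joint): Spring clip under the module's -x end, in m: 0 fully out (relaxed or snapped), up to 0.008 pushed back. Hooked, its 45 degree nose meets the near rail edge at a tilt of about 0.2 rad and the module stays there if let go. Pushing near press_spot with roughly 5 to 15 N the nose rides over, then gives way suddenly and its flat top catches under the edge; after that the module is hard on the rail.
- panel: Fixed steel stand, origin on the bench under its centre; x from near to far edge, y along the rail. It carries a grey plate 204 x 320 mm sloping 0.262 rad (15 degrees), far edge high, and on it the rail. A white slotted duct, 24 mm high, runs along the plate's near edge, 65 mm or more from the rail's centre line.
- rail_line (a point): Nominal middle of the rail's free stretch, 20 mm above the plate. Axes as the plate: x up the slope away from the robot, y along the rail, z normal to the plate. The rail is screwed through slots onto packing, so its centre line lies up to 4 mm either way in x from this point and its flat top 0 to 10 mm above it (z); neither is reported: find them by feel.
- plate: The sloping plate; origin at the centre of its top, axes as rail_line (20 mm toward -y, 20 mm up). The steel rail along y is a 3 mm flange 50 mm wide, overhanging 11 mm each side, 17 mm or more of air below. Free stretch: 110 mm either way in y of rail_line, from an end stop (-y) to a fitted block like the module (+y). Seated, relay_mid is 4 to 7 mm to -x of the rail's centre line, 26 mm above its top.
- filler: Bystander: slim white block 80 x 18 x 50 mm standing on the bench, origin at its underside. Leave alone.
- driver: Bystander: screwdriver 200 mm lying along its x. Leave alone.
- spanner: Bystander: spanner 180 mm lying along its x. Leave alone.
- jar: Bystander: jar 56 mm wide, 75 mm high. Leave alone.
- tape: Bystander: tape measure case 62 x 34 x 62 mm. Leave alone.
- stopper: Bystander: loose grey end stop 54 x 12 x 40 mm standing up. Leave alone.
Mind the look-alikes: they are no part of the job. Leave any green look-alike of the relay alone.

How it is judged:
By the outcome, as a careful person would: the job done as asked, in the order asked, and still so for the second after the job is handed in, with the robot touching nothing.
It also fails if it takes over 64 s, if anything falls off the work surface, if the arm or the gripper's body presses on something with over 40 N, if the wrist force passes 120 N, or if a joint passes its speed limit or range.

## Working session

There is one attempt and no reset: what is moved stays moved. The work goes in short steps, Python scripts to look and compute and a tool call to move; the robot and the scene stay as the last step left them, time stands still between calls to the robot, and variables do not carry over. Pictures are saved under pics/ and viewed, about 8 in all and at most 12, crops included, and the job is handed in when it is done.

Besides the shell and the picture viewer there is one more tool, called after "Emit:" by a JSON object that holds its "fn" and its "kwargs". send_rows: Moves the arm, as the interface text tells. Its arguments: {"type":"object","properties":{"moves":{"type":"array"},"force":{"type":"number"}},"required":["moves"]}

```bash
ls; mkdir -p pics; python3 - <<'E'
from cell import r
import cv2,numpy as np
print(r.get_obs(), r.grip_point_offset)
for n in ("scene","side"):
    c=r.capture(n); cv2.imwrite(f"pics/{n}0.png",c["frame"]); np.savez(f"pics/{n}0.npz",**c)
    R=cv2.Rodrigues(np.array(c["rvec"]))[0]; print(n,c["mtx"],-R.T@np.array(c["tvec"]).ravel(),R[2])
E
```

```text
pics
{'t': 0.0, 'joint_pos': array([ 1.12789515e+00,  2.45833002e-01,  1.55900865e+00,  3.73586999e-06,
        1.33871995e+00, -1.74105042e-01]), 'qd': array([-0.0002763 ,  0.00149736, -0.0003901 ,  0.00131405, -0.00221262,
       -0.00268364]), 'tau': array([ 5.14549702e-04, -4.29500628e+01, -3.26133192e+01, -6.71702514e-05,
        5.29080571e-03,  9.98604634e-06]), 'tool_pos': array([172.37376597, 626.14602154, 230.17110746]), 'orientation': array([ 0.20953889,  1.56107968, -0.21249148]), 'ft_force': array([ 0.36413806, -0.47174943,  0.63627377]), 'torque': array([ 0.03702533, -0.04002621, -0.00376367]), 'finger_gap': 85.23209519356041} -18.700000000000003
scene [[428.58151706   0.         286.71796962]
 [  0.         428.58151706 209.0610328 ]
 [  0.           0.           1.        ]] [1088.03413965 -722.04716059  692.51691339] [-0.56115126  0.54007703 -0.62723686]
side [[398.64337104   0.         279.06049041]
 [  0.         398.64337104 208.11402624]
 [  0.           0.           1.        ]] [ 238.07794664 -834.8862405   615.68521442] [ 0.29511532  0.73093659 -0.61533621]
```

View pics/scene0.png

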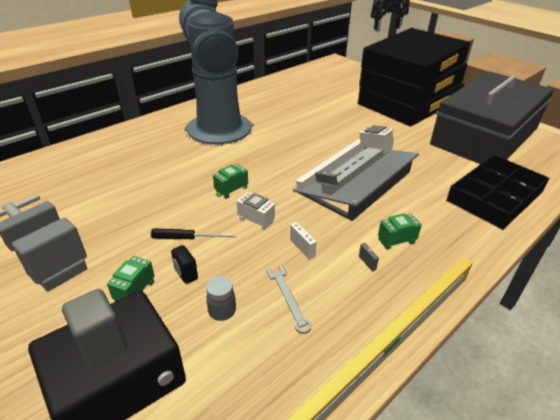

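View pics/side0.png

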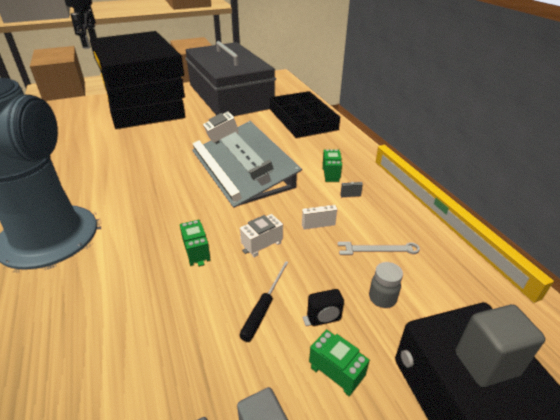

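The loose relay is the white housing with the grey top at scene (256,209) and side (262,232). The green ones at scene (230,180), (131,277) and (399,229) are look-alikes, and the white slab at (302,240) is the filler. The panel is at scene (358,170) and side (245,162). I'll confirm with one enlarged crop.

```bash
python3 - <<'E'
import cv2,numpy as np
a=cv2.imread("pics/scene0.png");b=cv2.imread("pics/side0.png")
def crop(im,x,y,w,h,W,H): return cv2.resize(im[y:y+h,x:x+w],(W,H),interpolation=cv2.INTER_CUBIC)
top=np.hstack([crop(a,226,180,60,60,300,300),crop(a,290,120,133,100,400,300)])
bot=np.hstack([crop(b,232,205,60,60,300,300),crop(b,186,105,120,105,400,300)])
cv2.imwrite("pics/crop1.png",np.vstack([top,bot]))
E
```

```text
(no output)
```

View pics/crop1.png

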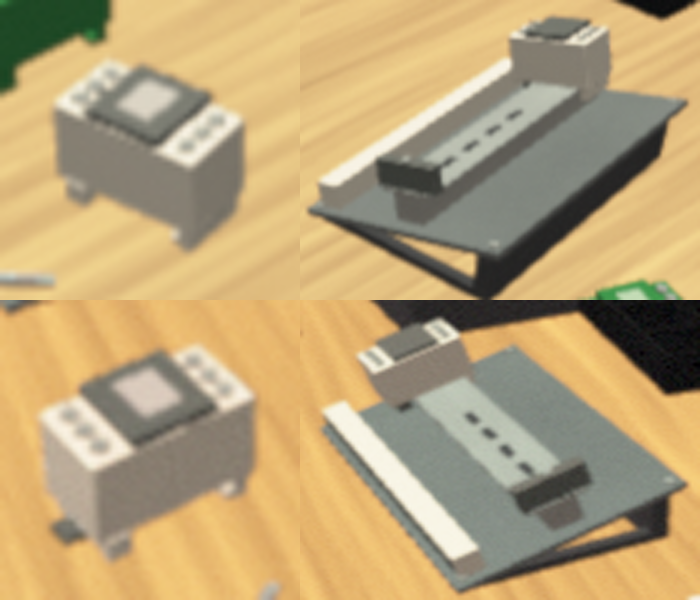

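The crop confirms it. The relay's dark clip is at the end nearer the robot (side crop (65,530)), and the lip end faces away. The plate corners, duct, end stop and fitted block are all visible, so I'll fit the poses.

```bash
cat > h.py <<'E'
import cv2,numpy as np
from scipy.optimize import least_squares
from scipy.spatial.transform import Rotation as Ro
C={n:np.load(f"pics/{n}0.npz") for n in("scene","side")}
def proj(c,P): return cv2.projectPoints(np.array(P,float).reshape(-1,1,3),c["rvec"],c["tvec"],c["mtx"],None)[0].reshape(-1,2)
E
cat > fit.py <<'E'
from h import *
def px(l,ox,oy,sx,sy): return [(x/sx+ox-.5+.5/sx,y/sy+oy-.5+.5/sy) for x,y in l]
# relay: origin relay_mid; white top z=+20, grey top z=+26
sc=px([(55,105),(108,60),(245,125),(190,165),(135,65),(212,97),(155,145),(88,110)],226,180,5,5)
sd=px([(40,110),(95,172),(255,102),(200,45),(163,50),(215,108),(130,140),(80,85)],232,205,5,5)
W=lambda a,b:(42*a,22.5*b,20); G=lambda a,b:(22*a,22.5*b,26)
scP=[W(-1,-1),W(-1,1),W(1,1),W(1,-1),G(-1,1),G(1,1),G(1,-1),G(-1,-1)]
sdP=[W(-1,1),W(-1,-1),W(1,-1),W(1,1),G(1,1),G(1,-1),G(-1,-1),G(-1,1)]
def run(f,x0,nm):
    s=least_squares(f,x0,loss='soft_l1',x_scale=np.maximum(np.abs(x0),.1)); print(nm,s.x.round(3)); print(f(s.x).reshape(-1,2).round(1).tolist())
def f(p):
    R=Ro.from_rotvec([0,0,p[3]])
    return np.vstack([proj(C["scene"],R.apply(scP)+p[:3])-sc,proj(C["side"],R.apply(sdP)+p[:3])-sd]).ravel()
for y in (0,-.6,.6): run(f,[450,-200,38,y],"relay")
psc=px([(310,210),(490,255),(688,103)],290,120,3.008,3); pP=[(-102,-160,0),(102,-160,0),(102,160,0)]
psd=px([(322,130),(460,292),(688,187),(513,47)],186,105,3.333,2.857); pQ=[(-102,160,0),(-102,-160,0),(102,-160,0),(102,160,0)]
def g(p):
    R=Ro.from_rotvec([0,0,p[3]])*Ro.from_rotvec([0,-.262,0])
    return np.vstack([proj(C["scene"],R.apply(pP)+p[:3])-psc,proj(C["side"],R.apply(pQ)+p[:3])-psd]).ravel()
run(g,[500,100,60,0.],"plate")
E
python3 fit.py
```

```text
relay [ 4.48080e+02 -2.11953e+02  3.46690e+01  2.13000e-01]
[[-0.7, -0.1], [0.4, 0.0], [0.3, -0.6], [-0.1, 1.0], [1.3, -0.1], [0.2, 0.0], [0.1, -0.2], [-1.0, -0.0], [-0.5, 0.6], [-0.8, -0.0], [0.5, -0.6], [0.1, 0.0], [-0.0, 0.1], [0.8, -0.6], [0.3, 0.6], [-0.6, 0.2]]
relay [ 4.48080e+02 -2.11953e+02  3.46690e+01  2.13000e-01]
[[-0.7, -0.1], [0.4, 0.0], [0.3, -0.6], [-0.1, 1.0], [1.3, -0.1], [0.2, 0.0], [0.1, -0.2], [-1.0, -0.0], [-0.5, 0.6], [-0.8, -0.0], [0.5, -0.6], [0.1, 0.0], [-0.0, 0.1], [0.8, -0.6], [0.3, 0.6], [-0.6, 0.2]]
relay [ 4.48080e+02 -2.11953e+02  3.46690e+01  2.13000e-01]
[[-0.7, -0.1], [0.4, 0.0], [0.3, -0.6], [-0.1, 1.0], [1.3, -0.1], [0.2, 0.0], [0.1, -0.2], [-1.0, -0.0], [-0.5, 0.6], [-0.8, -0.0], [0.5, -0.6], [0.1, 0.0], [-0.0, 0.1], [0.8, -0.6], [0.3, 0.6], [-0.6, 0.2]]
plate [ 7.94135e+02  1.18101e+02 -1.91070e+01 -4.00000e-03]
[[-18.4, 63.1], [-0.7, 79.7], [0.6, 65.9], [-0.6, -6.6], [0.5, -11.7], [-5.2, -4.5], [-5.1, -1.2]]
```

```bash
sed -i 's/^psc=px(\[(310,210),(490,255),(688,103)\]/psc=px([(10,210),(190,255),(388,103)]/; s/psd=px(\[(322,130),(460,292),(688,187),(513,47)\]/psd=px([(22,130),(160,292),(388,187),(213,47)]/' fit.py; python3 fit.py | tail -2
```

```text
plate [5.0525e+02 1.0278e+02 3.4025e+01 1.0300e-01]
[[-1.4, 0.3], [1.9, 0.7], [-0.2, -0.1], [-0.1, -0.1], [-1.1, 0.3], [-0.2, -0.7], [0.8, -0.3]]
```

```bash
cat >> h.py <<'E'
def Rt(yaw,pitch=0,flip=0):
    """tool pose whose 'module frame' is yawed, then pitched nose-up by pitch; tool x=-module z, tool y=±module y"""
    M=Ro.from_rotvec([0,0,yaw])*Ro.from_rotvec([0,-pitch,0])
    s=-1 if flip else 1
    T=np.array([[0,0,s],[0,s,0],[-1,0,0]],float)  # columns: tool x,y,z in module axes
    return M*Ro.from_matrix(T)
def rows(pos,R,gap,n=None,pos0=None,R0=None):
    from cell import r
    o=r.get_obs()
    p0=np.array(o["tool_pos"]) if pos0 is None else np.array(pos0); R0=Ro.from_rotvec(o["orientation"]) if R0 is None else R0
    d=np.array(pos)-p0; w=(R0.inv()*R).as_rotvec()
    k=n or max(1,int(np.ceil(max(np.linalg.norm(d)/45,np.degrees(np.linalg.norm(w))/8))))
    for i in range(k):
        Ri=R0*Ro.from_rotvec(w*i/k)
        print([*np.degrees(w/k).round(2).tolist(),*(Ri.inv().apply(d/k)/10).round(3).tolist(),gap])
E
python3 - <<'E'
from h import *
from cell import r
o=r.get_obs();print(Ro.from_rotvec(o["orientation"]).as_matrix().round(2))
for f in (0,1): print((Ro.from_rotvec(o["orientation"]).inv()*Rt(.1,0,f)).as_rotvec())
rows([480,120,300],Rt(.1,0,0),8.5)
c=r.capture("wrist");print(c["mtx"]);R=cv2.Rodrigues(c["rvec"])[0];print(-R.T@c["tvec"].ravel(),R)
E
```

```text
[[-0.    0.27  0.96]
 [-0.    0.96 -0.27]
 [-1.   -0.   -0.  ]]
[-0.36877188 -0.00062255  0.00167276]
[2.77281969e+00 2.34578078e-03 8.73024350e-04]
[-1.51, -0.0, 0.01, -0.494, -2.903, 3.078, 8.5]
[-1.51, -0.0, 0.01, -0.494, -2.983, 3.001, 8.5]
[-1.51, -0.0, 0.01, -0.494, -3.061, 2.921, 8.5]
[-1.51, -0.0, 0.01, -0.495, -3.137, 2.84, 8.5]
[-1.51, -0.0, 0.01, -0.495, -3.211, 2.756, 8.5]
[-1.51, -0.0, 0.01, -0.495, -3.282, 2.671, 8.5]
[-1.51, -0.0, 0.01, -0.495, -3.351, 2.583, 8.5]
[-1.51, -0.0, 0.01, -0.496, -3.418, 2.494, 8.5]
[-1.51, -0.0, 0.01, -0.496, -3.483, 2.403, 8.5]
[-1.51, -0.0, 0.01, -0.496, -3.545, 2.311, 8.5]
[-1.51, -0.0, 0.01, -0.497, -3.604, 2.216, 8.5]
[-1.51, -0.0, 0.01, -0.497, -3.661, 2.121, 8.5]
[-1.51, -0.0, 0.01, -0.497, -3.716, 2.024, 8.5]
[-1.51, -0.0, 0.01, -0.498, -3.768, 1.925, 8.5]
[[325.1922621    0.         282.92585217]
 [  0.         325.1922621  208.39798303]
 [  0.           0.           1.        ]]
[ 93.23905381 647.75151872 373.74939301] [[ 0.26461267  0.96435313 -0.00178312]
 [ 0.91418343 -0.25025692  0.31881048]
 [ 0.30699965 -0.08599139 -0.9478168 ]]
```

Emit:
{"fn": "send_rows", "kwargs": {"moves": [[-3,0,0,-0.5,-2.9,3.1,8.5],[-3,0,0,-0.5,-3.1,2.9,8.5],[-3,0,0,-0.5,-3.2,2.8,8.5],[-3,0,0,-0.5,-3.3,2.7,8.5],[-3,0,0,-0.5,-3.4,2.5,8.5],[-3,0,0,-0.5,-3.5,2.4,8.5],[-3,0,0,-0.5,-3.6,2.3,8.5]]}}

```text
t: 0.85
tool_pos: [333.7, 374.9, 266.3]
orientation: [-0.079, 1.569, 0.079]
ft_force: [1.7, -0.1, 0.3]
finger_gap: 84.9
```

Emit:
{"fn": "send_rows", "kwargs": {"moves": [[0,0,0,-0.5,-4.2,1.5,8.5],[0,0,0,-0.5,-4.2,1.5,8.5],[0,0,0,-0.5,-4.2,1.5,8.5],[0,0,0,-0.5,-4.2,1.5,8.5],[0,0,0,-0.5,-4.2,1.5,8.5],[0,0,0,-0.5,-4.2,1.5,8.5],[0,0,0,0,0,0,8.5],[0,0,0,0,0,0,8.5]]}}

```text
t: 1.65
tool_pos: [447.5, 133.8, 296.1]
orientation: [-0.075, 1.57, 0.075]
ft_force: [0.2, -0.2, -0.3]
finger_gap: 85.1
```

```bash
python3 - <<'E'
from h import *
from cell import r
o=r.get_obs();print(o["t"],o["tool_pos"])
c=r.capture("wrist");np.savez("pics/w1.npz",**c);cv2.imwrite("pics/w1.png",cv2.resize(c["frame"],(800,600),interpolation=cv2.INTER_CUBIC))
rows([448,-212,200],Rt(.213),8.5)
E
```

```text
1.65 [447.54657289 133.83295676 296.09175838]
[-0.83, -0.01, -0.0, 1.197, -4.315, -0.41, 8.5]
[-0.83, -0.01, -0.0, 1.198, -4.308, -0.472, 8.5]
[-0.83, -0.01, -0.0, 1.198, -4.301, -0.535, 8.5]
[-0.83, -0.01, -0.0, 1.198, -4.293, -0.597, 8.5]
[-0.83, -0.01, -0.0, 1.198, -4.284, -0.659, 8.5]
[-0.83, -0.01, -0.0, 1.198, -4.274, -0.721, 8.5]
[-0.83, -0.01, -0.0, 1.199, -4.263, -0.783, 8.5]
[-0.83, -0.01, -0.0, 1.199, -4.251, -0.844, 8.5]
```

View pics/w1.png

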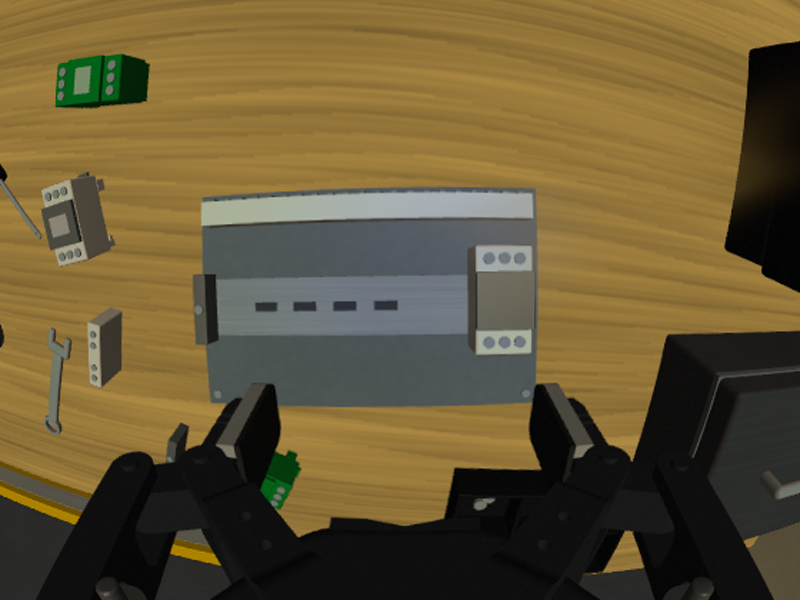

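The wrist view shows the free rail from the end stop at (217,308) to the fitted block at (470,300). The rail's far edge is near row 335 and its near edge near row 278, with plate far corners at (210,403) and (536,405). I'll do a joint fit that includes the rail, and move on to the relay.

```bash
cat > fit2.py <<'E'
import sys,io,contextlib
with contextlib.redirect_stdout(io.StringIO()):
    from fit import *
def fish(c,P):
    R=cv2.Rodrigues(c["rvec"])[0]; X=np.atleast_2d(P)@R.T+c["tvec"].ravel()
    rho=np.hypot(X[:,0],X[:,1]); th=np.arctan2(rho,X[:,2]); K=c["mtx"]
    return K[:2,2]+K[0,0]*(th/rho)[:,None]*X[:,:2]
w=np.load("pics/w1.npz")
v=np.array([(210,403),(536,405),(475,246),(532,245),(475,355),(532,354)])/1.4286-.15
far=np.array([(217,337),(468,334)])/1.4286-.15; near=np.array([(217,279),(468,276)])/1.4286-.15
def model(p):
    x,y,z,yaw,dx,h,yb,y1,y2,y3,y4=p
    R=Ro.from_rotvec([0,0,yaw])*Ro.from_rotvec([0,-.262,0]); T=lambda q:R.apply(q)+[x,y,z]
    b=lambda a,s:(dx-5.5+42*a,yb+22.5*s,20+h+46)
    A=fish(w,T([(102,-160,0),(102,160,0),b(-1,-1),b(-1,1),b(1,-1),b(1,1)]))-v
    B=fish(w,T([(dx+25,y1,20+h),(dx+25,y2,20+h),(dx-25,y3,20+h),(dx-25,y4,20+h)]))-np.vstack([far,near])
    return np.concatenate([g(p[:4])*.7,A.ravel(),B.ravel(),[(dx)/3,(h-5)/4]])
s=least_squares(model,[505,103,36,.1,0,5,112,-110,90,-110,90],loss='soft_l1')
print(s.x.round(3)); print(model(s.x)[:-2].reshape(-1,2).round(1).tolist())
E
python3 fit2.py
```

```text
[ 5.06479e+02  1.02512e+02  3.69730e+01  1.10000e-01  2.35000e+00
  8.00600e+00  1.13508e+02 -1.34737e+02  9.13220e+01 -1.32469e+02
  9.15020e+01]
[[-0.7, -0.1], [2.0, 0.1], [0.0, -0.7], [-0.1, -0.6], [-0.1, -0.5], [0.4, -1.4], [0.6, -0.9], [0.5, 0.3], [-2.1, -1.2], [0.0, 0.2], [0.0, 1.0], [0.2, 0.5], [-0.3, 0.0], [0.0, -1.9], [-0.0, -0.8], [0.0, 0.3], [-0.0, -0.7]]
```

Emit:
{"fn": "send_rows", "kwargs": {"moves": [[-0.8,0,0,1.2,-4.3,-0.4,8.5],[-0.8,0,0,1.2,-4.3,-0.5,8.5],[-0.8,0,0,1.2,-4.3,-0.5,8.5],[-0.8,0,0,1.2,-4.3,-0.6,8.5],[-0.8,0,0,1.2,-4.3,-0.7,8.5],[-0.8,0,0,1.2,-4.3,-0.7,8.5],[-0.8,0,0,1.2,-4.3,-0.8,8.5],[-0.8,0,0,1.2,-4.3,-0.8,8.5]]}}

```text
t: 2.5
tool_pos: [448.5, -213.2, 199.6]
orientation: [-0.167, 1.564, 0.167]
ft_force: [0.9, -0.2, 0.6]
finger_gap: 84.7
```

Emit:
{"fn": "send_rows", "kwargs": {"moves": [[0,0,0,0,0,0,8.5],[0,0,0,0,0,0,8.5]]}}

```text
t: 2.7
tool_pos: [448.3, -212.3, 199.5]
orientation: [-0.164, 1.566, 0.166]
ft_force: [-0.3, 0.2, 0.3]
finger_gap: 84.7
```

```bash
python3 - <<'E'
from h import *
from cell import r
o=r.get_obs();print(o["t"],o["tool_pos"])
c=r.capture("wrist");np.savez("pics/w2.npz",**c);cv2.imwrite("pics/w2.png",cv2.resize(c["frame"],(800,600),interpolation=cv2.INTER_CUBIC))
E
```

```text
2.7 [ 448.32746815 -212.2626202   199.54420728]
```

View pics/w2.png

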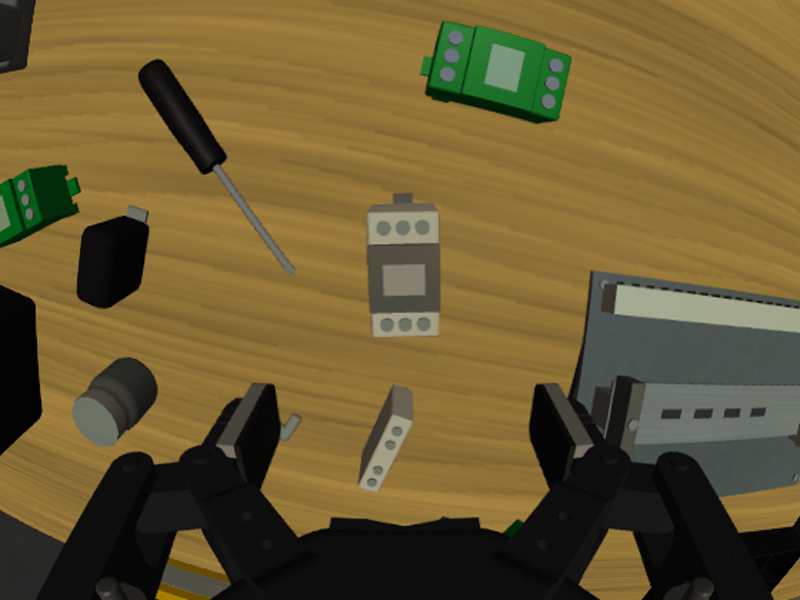

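The wrist view shows the relay directly ahead: housing top corners at (367,211), (438,211), (373,336) and (439,335), with the clip tongue at (402,198) on the robot side. I'll refine its pose from this.

```bash
python3 - <<'E'
import fit2
from fit2 import *
w=np.load("pics/w2.npz")
v=np.array([(367,211),(438,211),(373,336),(439,335),(368,244),(439,244),(370,312),(440,312)])/1.4286-.15
P=[W(-1,-1),W(-1,1),W(1,-1),W(1,1),G(-1,-1),G(-1,1),G(1,-1),G(1,1)]
def q(p):
    R=Ro.from_rotvec([0,0,p[2]]); t=[p[0],p[1],38]
    return np.concatenate([(fish(w,R.apply(P)+t)-v).ravel(), .3*f([p[0],p[1],38,p[2]])])
s=least_squares(q,[448,-212,.2],loss='soft_l1');print(s.x.round(3),q(s.x)[:16].reshape(-1,2).round(1).tolist())
s2=least_squares(lambda p:q(p)[:16],[448,-212,.2]);print(s2.x.round(3))
x,y,a=s2.x
rows([x,y,90],Rt(a),8.5)
E
```

```text
[ 5.06479e+02  1.02512e+02  3.69730e+01  1.10000e-01  2.35000e+00
  8.00600e+00  1.13508e+02 -1.34737e+02  9.13220e+01 -1.32469e+02
  9.15020e+01]
[[-0.7, -0.1], [2.0, 0.1], [0.0, -0.7], [-0.1, -0.6], [-0.1, -0.5], [0.4, -1.4], [0.6, -0.9], [0.5, 0.3], [-2.1, -1.2], [0.0, 0.2], [0.0, 1.0], [0.2, 0.5], [-0.3, 0.0], [0.0, -1.9], [-0.0, -0.8], [0.0, 0.3], [-0.0, -0.7]]
[ 4.47102e+02 -2.12751e+02  2.28000e-01] [[-0.3, 0.2], [1.1, -0.7], [-0.9, 0.7], [0.0, 0.6], [-0.7, 0.6], [0.9, -0.3], [-0.1, 0.1], [-0.0, -0.8]]
[ 4.47080e+02 -2.12752e+02  2.30000e-01]
[-0.36, -0.0, -0.02, 3.668, -0.025, -0.054, 8.5]
[-0.36, -0.0, -0.02, 3.668, -0.023, -0.055, 8.5]
[-0.36, -0.0, -0.02, 3.668, -0.022, -0.055, 8.5]
```

Emit:
{"fn": "send_rows", "kwargs": {"moves": [[-0.4,0,0,3.7,0,-0.1,8.5],[-0.4,0,0,3.7,0,0,8.5],[-0.3,0,0,3.7,0,0,8.5],[0,0,0,3.0,0,0,8.5],[0,0,0,2.0,0,0,8.5],[0,0,0,1.0,0,0,8.5],[0,0,0,0,0,0,8.5]]}}

```text
t: 3.45
tool_pos: [447.2, -211.7, 28.6]
orientation: [-0.18, 1.565, 0.182]
ft_force: [0.5, 0.8, 0.2]
finger_gap: 85.3
```

```bash
python3 - <<'E'
from h import *
rows([447,-212.7,28],Rt(.23),8.5)
E
```

```text
[0.05, -0.07, -0.09, 0.064, -0.091, -0.038, 8.5]
```

Emit:
{"fn": "send_rows", "kwargs": {"force": 60, "moves": [[0,0,0,0.05,-0.1,0,8.5],[0,0,0,0,0,0,6.0],[0,0,0,0,0,0,4.8],[0,0,0,0,0,0,4.2],[0,0,0,0,0,0,4.0],[0,0,0,0,0,0,4.0],[0,0,0,0,0,0,4.0],[0,0,0,0,0,0,4.0]]}}

```text
t: 4.25
tool_pos: [448.1, -214.9, 29.8]
orientation: [-0.18, 1.562, 0.179]
ft_force: [-1.2, 1.0, 6.2]
finger_gap: 44.5
```

Emit:
{"fn": "send_rows", "kwargs": {"moves": [[0,0,0,-1,0,0,4.0],[0,0,0,-2,0,0,4.0],[0,0,0,-4,0,0,4.0],[0,0,0,-4,0,0,4.0],[0,0,0,-4,0,0,4.0],[0,0,0,-3,0,0,4.0],[0,0,0,0,0,0,4.0],[0,0,0,0,0,0,4.0]]}}

```text
t: 5.05
tool_pos: [447.2, -214.2, 208.3]
orientation: [-0.179, 1.564, 0.179]
ft_force: [-0.1, -0.4, -3.7]
finger_gap: 44.1
```

```bash
python3 - <<'E'
from h import *
from cell import r
o=r.get_obs();print(o["tool_pos"],o["ft_force"],o["torque"])
ims=[]
for n in("side","wrist"):
    c=r.capture(n);np.savez(f"pics/{n}3.npz",**c)
    if n=="side":
        u=proj(c,[448,-213,190])[0].astype(int);x,y=u-40;x=max(x,0);y=max(y,0);print(x,y);ims.append(cv2.resize(c["frame"][y:y+80,x:x+80],(400,400),interpolation=cv2.INTER_CUBIC))
    else: ims.append(cv2.resize(c["frame"][100:300,180:380],(400,400),interpolation=cv2.INTER_CUBIC))
cv2.imwrite("pics/g3.png",np.hstack(ims))
E
```

```text
[ 447.15803391 -214.2404206   208.33497643] [-0.09211199 -0.35331736 -3.73976418] [-0.00583479  0.05560931 -0.00530672]
219 133
```

View pics/g3.png

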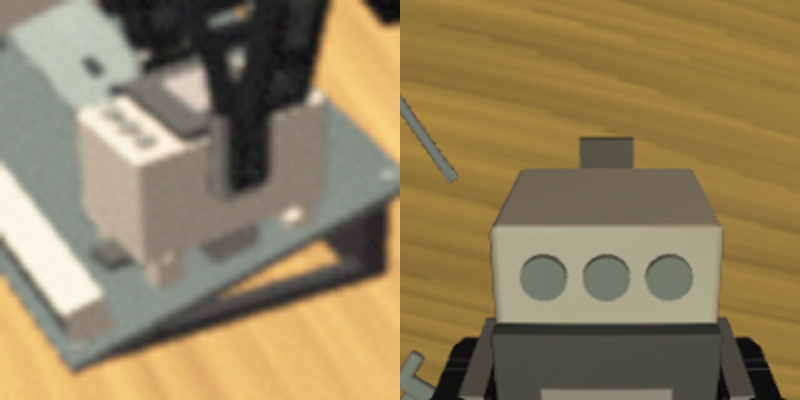

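Gripped level: the clip sits at the near end and the pads are mid-module. I'll measure relay_mid in the tool frame from the wrist view.

```bash
cat > grasp.py <<'E'
import io,contextlib
with contextlib.redirect_stdout(io.StringIO()):
    from fit2 import *
from cell import r
w=np.load("pics/wrist3.npz"); o=r.get_obs()
v=np.array([(92,227),(321,227),(97,323),(318,323),(120,170),(292,170)])/2+[180,100]-.25
P=np.array([(-42,-22.5,20),(-42,22.5,20),(-22,-22.5,20),(-22,22.5,20),(-42,-22.5,-26),(-42,22.5,-26)])
Rw=Ro.from_rotvec(o["orientation"]); T=Rt(0) # module axes -> tool
def q(p): # p: module mid offset from TCP in module-ish axes (x,y,z), pitch(nose up), yaw
    M=Rw*T.inv()
    return (fish(w,M.apply(Ro.from_euler('zy',[p[4],-p[3]]).apply(P)+p[:3])+o["tool_pos"])-v).ravel()
s=least_squares(q,[0,0,10,0,0]);print(s.x.round(3),q(s.x).round(1))
E
python3 grasp.py
```

```text
[ 1.742e+00 -4.070e-01  7.287e+00  9.000e-03  4.000e-03] [-0.9  0.9  1.   0.6 -0.1 -1.  -0.5 -1.2  0.2  0.4  0.6  0.2]
```

```bash
cat > pl.py <<'E'
from h import *
PL=dict(x=506.5,y=102.5,z=37.0,yaw=.11,dx=2.35,h=8.0); G0=np.array([1.2,0,8.])
def plate(): return Ro.from_rotvec([0,0,PL["yaw"]])*Ro.from_rotvec([0,-.262,0]),np.array([PL["x"],PL["y"],PL["z"]])
def tcp(th,xm,zm,y=-20):
    """TCP and R so that rail far top edge lies at module (xm,zm) rel. mid, tilt th foot-up"""
    Rp,o=plate(); e=Rp.apply([PL["dx"]+25,y,20+PL["h"]])+o
    M=Rp*Ro.from_rotvec([0,th,0]); mid=e-M.apply([xm,0,zm]); return mid-M.apply(G0), M*Rt(0)
def where():
    """current edge location in module axes (by estimate), tilt, plate-frame force"""
    from cell import r
    ob=r.get_obs(); Rp,o=plate(); M=Ro.from_rotvec(ob["orientation"])*Rt(0).inv()
    mid=ob["tool_pos"]+M.apply(G0); e=Rp.apply([PL["dx"]+25,0,20+PL["h"]])+o
    d=M.inv().apply(e-mid); rel=(Rp.inv()*M).as_rotvec()
    print("t",round(ob["t"],2),"edge in module x,z",d[[0,2]].round(2),"plate y",Rp.inv().apply(mid-o)[1].round(1),"tilt",rel.round(3),"F plate",Rp.inv().apply(ob["ft_force"]).round(1),"gap",round(ob["finger_gap"],1))
E
python3 - <<'E'
from pl import *
p,R=tcp(.28,18,-66); print(p); rows(p,R,4.0)
E
```

```text
[509.70079937  82.73190187 129.46465489]
[0.97, 0.12, -0.02, 1.106, 3.913, 1.844, 4.0]
[0.97, 0.12, -0.02, 1.101, 3.944, 1.78, 4.0]
[0.97, 0.12, -0.02, 1.096, 3.974, 1.715, 4.0]
[0.97, 0.12, -0.02, 1.091, 4.003, 1.65, 4.0]
[0.97, 0.12, -0.02, 1.087, 4.031, 1.584, 4.0]
[0.97, 0.12, -0.02, 1.082, 4.057, 1.518, 4.0]
[0.97, 0.12, -0.02, 1.078, 4.083, 1.451, 4.0]
```

Emit:
{"fn": "send_rows", "kwargs": {"moves": [[1,0.1,0,0,3.9,1.8,4.0],[1,0.1,0,0,3.9,1.8,4.0],[1,0.1,0,0,4.0,1.7,4.0],[1,0.1,0,0,4.0,1.6,4.0],[1,0.1,0,0,4.0,1.6,4.0],[1,0.1,0,0,4.1,1.5,4.0],[0.8,0.1,0,0,4.1,1.5,4.0],[0,0,0,0,0,0,4.0]]}}

```text
t: 5.95
tool_pos: [510.7, 85.7, 205.6]
orientation: [-0.091, 1.585, 0.091]
ft_force: [-0.5, -1.0, -3.4]
finger_gap: 44.4
```

Emit:
{"fn": "send_rows", "kwargs": {"moves": [[0,0,0,2.5,0,0,4.0],[0,0,0,2.5,0,0,4.0],[0,0,0,2.0,0,0,4.0],[0,0,0,0,0,0,4.0],[0,0,0,0,0,0,4.0]]}}

```text
t: 6.45
tool_pos: [510.1, 81.0, 137.1]
orientation: [-0.087, 1.584, 0.085]
ft_force: [0.5, -0.2, -1.9]
finger_gap: 44.1
```

```bash
python3 - <<'E'
from pl import *
where()
p,R=tcp(.28,18,-38); rows(p,R,4.0)
E
```

```text
t 6.45 edge in module x,z [ 17.74 -73.65] plate y -21.8 tilt [-0.     0.277 -0.001] F plate [-0.  -0.2 -2. ] gap 44.1
[-0.03, 0.17, 0.02, 3.559, 0.177, -0.016, 4.0]
```

Emit:
{"fn": "send_rows", "kwargs": {"moves": [[0,0.2,0,1.8,0.1,0,4.0],[0,0,0,1.8,0.1,0,4.0],[0,0,0,0.3,0,0,4.0],[0,0,0,0,0,0,4.0],[0,0,0,0,0,0,4.0]]}}

```text
t: 6.95
tool_pos: [511.2, 83.1, 100.6]
orientation: [-0.088, 1.582, 0.085]
ft_force: [-0.5, -0.7, -2.4]
finger_gap: 44.2
```

```bash
python3 - <<'E'
from pl import *
from cell import r
where()
ims=[]
for n,f in(("side",.0),("scene",0)):
    c=r.capture(n);u=proj(c,[535,85,75])[0].astype(int);x,y=u-40;print(n,x,y);ims.append(cv2.resize(c["frame"][y:y+80,x:x+80],(400,400),interpolation=cv2.INTER_CUBIC))
cv2.imwrite("pics/g4.png",np.hstack(ims))
E
```

```text
t 6.95 edge in module x,z [ 15.8  -37.24] plate y -19.8 tilt [-0.001  0.275 -0.   ] F plate [-1.1 -0.6 -2.2] gap 44.2
side 214 107
scene 322 125
```

View pics/g4.png

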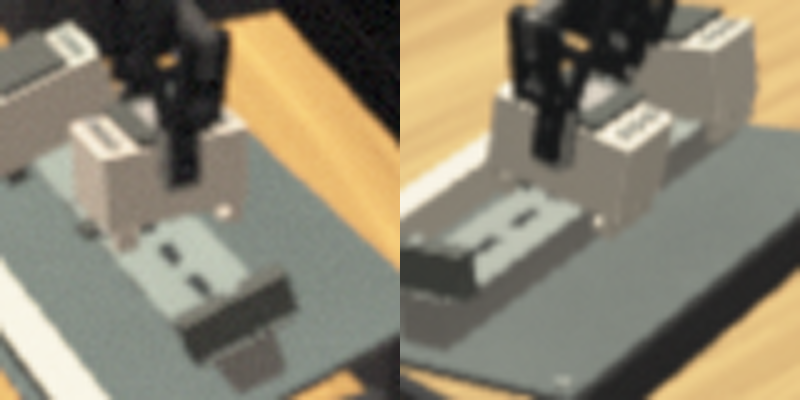

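The lip hangs just above and beyond the rail's far edge (side crop (225,212), scene crop (600,222)). Next I descend by feel.

Emit:
{"fn": "send_rows", "kwargs": {"moves": [[0,0,0,0.2,0,0,4.0],[0,0,0,0.2,0,0,4.0],[0,0,0,0.2,0,0,4.0],[0,0,0,0,0,0,4.0]]}}

```text
t: 7.45
tool_pos: [510.3, 83.2, 93.6]
orientation: [-0.088, 1.585, 0.085]
ft_force: [-0.7, 1.0, 1.1]
finger_gap: 44.2
```

Emit:
{"fn": "send_rows", "kwargs": {"moves": [[0,0,0,0.1,0,0,4.0],[0,0,0,0.1,0,0,4.0],[0,0,0,0,0,0,4.0]]}}

```text
t: 7.75
tool_pos: [511.2, 83.3, 93.1]
orientation: [-0.088, 1.583, 0.085]
ft_force: [-3.2, 0.7, 10.2]
finger_gap: 44.0
```

Emit:
{"fn": "send_rows", "kwargs": {"moves": [[0,0,0,0.1,0,0,4.0],[0,0,0,0,0,0,4.0],[0,0,0,0,0,0,4.0]]}}

```text
t: 8.05
tool_pos: [511.6, 83.3, 92.9]
orientation: [-0.088, 1.582, 0.085]
ft_force: [-4.0, -0.1, 13.4]
finger_gap: 44.1
```

```bash
python3 -c "
from pl import *;where()"
```

```text
t 8.05 edge in module x,z [ 15.25 -29.58] plate y -19.6 tilt [-0.001  0.275  0.   ] F plate [-0.4  0.4 13.9] gap 44.1
```

```bash
python3 -c "
from cell import r
o=r.get_obs();print(o['ft_force'],o['torque'],o['tool_pos'])
import numpy as np
F=o['ft_force'];print('lever x if ref TCP height: ', -o['torque'][1]/F[2])"
```

```text
[-3.98624127 -0.07253036 13.35080253] [0.10729935 1.03110234 0.01671163] [511.63795688  83.34017827  92.93612053]
lever x if ref TCP height:  -0.07723148733255178
```

Emit:
{"fn": "send_rows", "kwargs": {"moves": [[0,0,0,-0.1,0,0,4.0],[0,0,0,-0.1,0,0,4.0],[0,0,0,0,0,0,4.0],[0,0,0,0,0,0,4.0]]}}

```text
t: 8.45
tool_pos: [510.6, 83.2, 93.2]
orientation: [-0.088, 1.584, 0.085]
ft_force: [-1.5, 0.3, 7.0]
finger_gap: 44.6
```

```bash
python3 -c "
from pl import *;where()"
```

```text
t 8.45 edge in module x,z [ 16.37 -29.82] plate y -19.6 tilt [-0.001  0.277  0.   ] F plate [0.4 0.4 7.1] gap 44.6
```

Emit:
{"fn": "send_rows", "kwargs": {"moves": [[0,0,0,-0.15,0,0,4.0],[0,0,0,-0.15,0,0,4.0],[0,0,0,0,0,-0.2,4.0],[0,0,0,0,0,-0.2,4.0],[0,0,0,0,0,-0.2,4.0],[0,0,0,0,0,-0.2,4.0],[0,0,0,0,0,0,4.0],[0,0,0,0,0,0,4.0]]}}

```text
t: 9.25
tool_pos: [502.1, 82.3, 95.2]
orientation: [-0.088, 1.585, 0.085]
ft_force: [0.5, -0.6, -2.3]
finger_gap: 44.4
```

```bash
python3 -c "
from pl import *;where()"
```

```text
t 9.25 edge in module x,z [ 24.94 -31.7 ] plate y -19.5 tilt [-0.001  0.278 -0.   ] F plate [-0.2 -0.7 -2.4] gap 44.4
```

Emit:
{"fn": "send_rows", "kwargs": {"moves": [[0,0,0,0.06,0,0,4.0],[0,0,0,0.06,0,0,4.0],[0,0,0,0,0,0,4.0],[0,0,0,0,0,0,4.0]]}}

```text
t: 9.65
tool_pos: [502.1, 82.4, 94.1]
orientation: [-0.088, 1.585, 0.085]
ft_force: [0.5, 0.6, -3.1]
finger_gap: 44.3
```

```bash
python3 -c "
from pl import *;where()"
```

```text
t 9.65 edge in module x,z [ 24.87 -30.5 ] plate y -19.5 tilt [-0.001  0.278  0.   ] F plate [-0.3  0.5 -3.1] gap 44.3
```

Emit:
{"fn": "send_rows", "kwargs": {"moves": [[0,0,0,0,0,-0.15,4.0],[0,0,0,0,0,-0.15,4.0],[0,0,0,0,0,0,4.0]]}}

```text
t: 9.95
tool_pos: [498.9, 82.0, 94.1]
orientation: [-0.088, 1.585, 0.085]
ft_force: [-0.1, -0.1, -2.4]
finger_gap: 44.5
```

Emit:
{"fn": "send_rows", "kwargs": {"moves": [[0,0,0,0,0,-0.1,4.0],[0,0,0,0,0,-0.1,4.0],[0,0,0,0,0,0,4.0]]}}

```text
t: 10.25
tool_pos: [497.0, 81.8, 94.1]
orientation: [-0.088, 1.585, 0.085]
ft_force: [-0.1, -0.5, -2.1]
finger_gap: 44.1
```

Emit:
{"fn": "send_rows", "kwargs": {"moves": [[0,0,0,0,0,-0.1,4.0],[0,0,0,0,0,0,4.0],[0,0,0,0,0,0,4.0]]}}

```text
t: 10.55
tool_pos: [496.5, 81.7, 94.2]
orientation: [-0.088, 1.584, 0.085]
ft_force: [2.0, -0.2, -4.8]
finger_gap: 44.3
```

```bash
python3 -c "
from pl import *;where()"
```

```text
t 10.55 edge in module x,z [ 30.54 -30.6 ] plate y -19.6 tilt [-0.001  0.277 -0.   ] F plate [ 0.7 -0.4 -5.2] gap 44.3
```

Emit:
{"fn": "send_rows", "kwargs": {"moves": [[0,0,0,0.05,0,0,4.0],[0,0,0,0,0,-0.1,4.0],[0,0,0,0,0,0,4.0],[0,0,0,0,0,0,4.0]]}}

```text
t: 10.95
tool_pos: [495.2, 81.6, 93.7]
orientation: [-0.088, 1.585, 0.085]
ft_force: [1.6, -0.4, -3.4]
finger_gap: 44.2
```

Emit:
{"fn": "send_rows", "kwargs": {"moves": [[0,0,0,-0.1,0,0,4.0],[0,0,0,-0.1,0,0,4.0],[0,0,0,0,0,0,4.0],[0,0,0,0,0,0,4.0]]}}

```text
t: 11.35
tool_pos: [495.1, 81.6, 94.1]
orientation: [-0.087, 1.584, 0.085]
ft_force: [8.8, 0.3, -17.1]
finger_gap: 44.2
```

```bash
python3 -c "
from pl import *;where()"
```

```text
t 11.35 edge in module x,z [ 31.97 -30.43] plate y -19.5 tilt [-0.001  0.277 -0.   ] F plate [  4.1  -0.7 -18.8] gap 44.2
```

Hooked: lifting 2 mm is resisted by about 15 N. I'll unload and then tilt the foot down about the edge.

Emit:
{"fn": "send_rows", "kwargs": {"moves": [[0,0,0,0.1,0,0,4.0],[0,0,0,0.13,0,0,4.0],[0,0,0,0,0,0,4.0],[0,0,0,0,0,0,4.0]]}}

```text
t: 11.75
tool_pos: [495.2, 81.5, 93.6]
orientation: [-0.088, 1.585, 0.085]
ft_force: [1.4, 0.1, -3.7]
finger_gap: 44.1
```

```bash
sed -i 's/h=8.0/h=11.6/' pl.py; python3 -c "
from pl import *;where()
from cell import r
o=r.get_obs();M=Ro.from_rotvec(o['orientation'])*Rt(0).inv()
p0,R0=tcp(.277,31.3,-26.7)
for th in (.24,.2): p,R=tcp(th,31.3,-26.5); print(th,p-p0); rows(p,R,4.0,n=2,pos0=p0,R0=R0)"
```

```text
t 11.75 edge in module x,z [ 30.84 -26.5 ] plate y -19.6 tilt [-0.001  0.278  0.   ] F plate [ 0.4 -0.1 -3.9] gap 44.1
0.24 [-0.67911866 -0.07500582 -1.40479715]
[-0.0, -1.06, 0.0, 0.071, 0.0, -0.033, 4.0]
[-0.0, -1.06, 0.0, 0.07, 0.0, -0.034, 4.0]
0.2 [-1.35969811 -0.15017298 -2.73463292]
[-0.0, -2.21, 0.0, 0.138, -0.0, -0.066, 4.0]
[-0.0, -2.21, 0.0, 0.135, -0.0, -0.072, 4.0]
```

Emit:
{"fn": "send_rows", "kwargs": {"moves": [[0,-1.1,0,0.07,0,-0.03,4.0],[0,-1.1,0,0.07,0,-0.03,4.0],[0,0,0,0,0,0,4.0],[0,0,0,0,0,0,4.0]]}}

```text
t: 12.15
tool_pos: [494.4, 81.5, 92.1]
orientation: [-0.086, 1.546, 0.087]
ft_force: [1.0, 0.2, -3.0]
finger_gap: 44.3
```

Emit:
{"fn": "send_rows", "kwargs": {"moves": [[0,-1.1,0,0.07,0,-0.03,4.0],[0,0,0,0,0,0,4.0],[0,0,0,0,0,0,4.0]]}}

```text
t: 12.45
tool_pos: [494.1, 81.5, 91.2]
orientation: [-0.085, 1.527, 0.087]
ft_force: [0.1, -0.8, -2.5]
finger_gap: 44.1
```

```bash
python3 -c "
from pl import *;where()"
```

```text
t 12.45 edge in module x,z [ 30.97 -25.98] plate y -19.5 tilt [-0.001  0.22  -0.   ] F plate [-0.6 -0.8 -2.4] gap 44.1
```

Emit:
{"fn": "send_rows", "kwargs": {"moves": [[0,-1.0,0,0.07,0,-0.03,4.0],[0,0,0,0,0,0,4.0],[0,0,0,0,0,0,4.0]]}}

```text
t: 12.75
tool_pos: [493.8, 81.5, 90.5]
orientation: [-0.084, 1.51, 0.088]
ft_force: [0.8, -0.7, -2.1]
finger_gap: 44.0
```

Emit:
{"fn": "send_rows", "kwargs": {"moves": [[0,-0.8,0,0.05,0,-0.03,4.0],[0,0,0,0,0,0,4.0],[0,0,0,0,0,0,4.0]]}}

```text
t: 13.05
tool_pos: [493.5, 81.4, 90.0]
orientation: [-0.083, 1.496, 0.088]
ft_force: [0.3, -0.7, -3.2]
finger_gap: 44.4
```

```bash
python3 -c "
from pl import *;where()"
```

```text
t 13.05 edge in module x,z [ 31.02 -25.77] plate y -19.5 tilt [-0.001  0.189  0.   ] F plate [-0.6 -0.7 -3.1] gap 44.4
```

Emit:
{"fn": "send_rows", "kwargs": {"moves": [[0,-1.0,0,0.06,0,-0.03,4.0],[0,0,0,0,0,0,4.0],[0,0,0,0,0,0,4.0]]}}

```text
t: 13.35
tool_pos: [493.2, 81.4, 89.5]
orientation: [-0.082, 1.479, 0.089]
ft_force: [-1.8, 0.9, 0.9]
finger_gap: 44.3
```

Emit:
{"fn": "send_rows", "kwargs": {"moves": [[0,-1.0,0,0.06,0,-0.03,4.0],[0,0,0,0,0,0,4.0],[0,0,0,0,0,0,4.0]]}}

```text
t: 13.65
tool_pos: [493.0, 81.4, 88.8]
orientation: [-0.081, 1.461, 0.089]
ft_force: [-4.4, -0.9, 2.2]
finger_gap: 44.4
```

```bash
python3 -c "
from pl import *;where()
from cell import r
c=r.capture('side');u=proj(c,[495,82,85])[0].astype(int);x,y=u-40;a=cv2.resize(c['frame'][y:y+80,x:x+80],(400,400),interpolation=cv2.INTER_CUBIC)
c=r.capture('wrist');cv2.imwrite('pics/g5.png',np.hstack([a,cv2.resize(c['frame'][100:300,180:380],(400,400),interpolation=cv2.INTER_CUBIC)]))"
```

```text
t 13.65 edge in module x,z [ 31.04 -25.8 ] plate y -19.5 tilt [-0.001  0.154  0.   ] F plate [-3.8 -0.4  3.3] gap 44.4
```

View pics/g5.png

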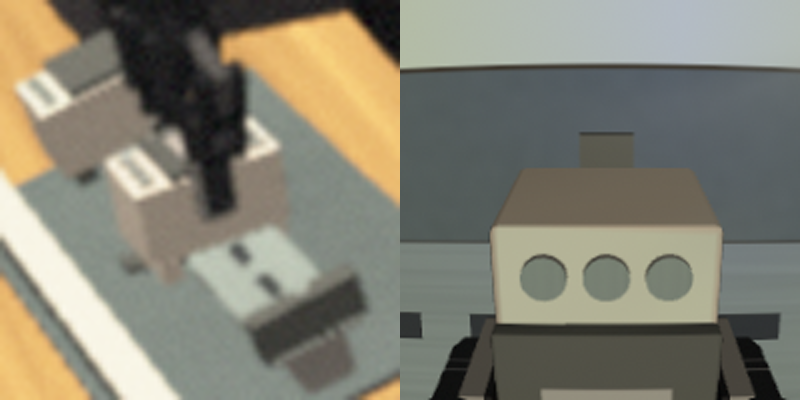

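The clip's nose is on the near edge, with contact onset near a tilt of 0.17 rad. The picture shows the module sitting straight on the rail, unmoved in the grip. I release, retract and close the fingers.

Emit:
{"fn": "send_rows", "kwargs": {"moves": [[0,0,0,0,0,0,4.8],[0,0,0,0,0,0,5.6],[0,0,0,0,0,0,7.0],[0,0,0,0,0,0,8.5],[0,0,0,0,0,0,8.5],[0,0,0,0,0,0,8.5]]}}

```text
t: 14.35
tool_pos: [493.3, 81.4, 88.9]
orientation: [-0.081, 1.461, 0.089]
ft_force: [0.7, 0.1, 0.3]
finger_gap: 85.2
```

Emit:
{"fn": "send_rows", "kwargs": {"moves": [[0,0,0,-1,0,0,8.5],[0,0,0,-2,0,0,8.5],[0,0,0,-2,0,0,8.5],[0,0,0,-1.5,0,0,8.5],[0,0,0,0,0,0,4.0],[0,0,0,0,0,0,0],[0,0,0,0,0,0,0],[0,0,0,0,0,0,0]]}}

```text
t: 15.15
tool_pos: [485.6, 80.7, 152.4]
orientation: [-0.081, 1.463, 0.089]
ft_force: [-0.2, 0.4, -0.3]
finger_gap: 27.9
```

```bash
python3 -c "
from pl import *;where()
from cell import r
c=r.capture('wrist');np.savez('pics/w6.npz',**c);cv2.imwrite('pics/w6.png',cv2.resize(c['frame'][80:330,130:430],(720,600),interpolation=cv2.INTER_CUBIC))"
```

```text
t 15.15 edge in module x,z [ 31.69 -89.74] plate y -19.4 tilt [-0.     0.156 -0.   ] F plate [-0.2  0.4 -0.2] gap 27.9
```

View pics/w6.png

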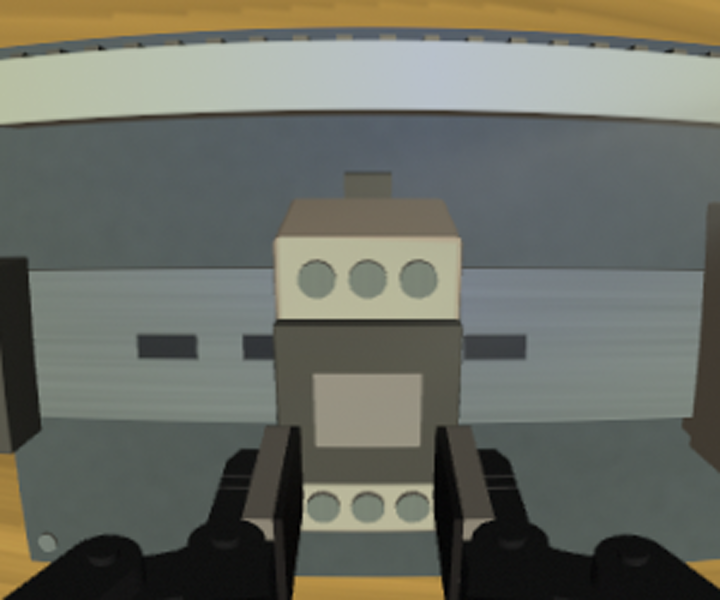

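The module stays hooked and square on the rail by itself. Next I press with closed fingers on the clip-end shoulder at crop (367,278).

```bash
cat >> pl.py <<'E'
def press(thm,tht,up=0,xm=-34.5):
    """TCP over press spot of module tilted thm about the edge, tool tilted tht, raised up mm along module z"""
    Rp,o=plate(); e=Rp.apply([PL["dx"]+25,-19.5,20+PL["h"]])+o; M=Rp*Ro.from_rotvec([0,thm,0])
    mid=e-M.apply([31.1,0,-26.]); return mid+M.apply([xm,0,20+up]), Rp*Ro.from_rotvec([0,tht,0])*Rt(0)
E
python3 -c "
from pl import *
a=press(.155,.08,12);print(a[0]);rows(*a,0.0)
b=press(.155,.08,0);c=press(0,.08,0);print(b[0],c[0])
rows(*b,0.0,n=1,pos0=a[0],R0=a[1]);rows(*c,0.0,n=1,pos0=b[0],R0=b[1])"
```

```text
[455.77498489  77.27906115 125.26809707]
[-0.0, -4.33, 0.02, 2.384, -0.008, -3.282, 0.0]
[457.04879064  77.41974767 113.33672556] [451.941375    76.85565494 102.04457322]
[0.0, 0.0, 0.0, 1.197, 0.0, -0.09, 0.0]
[0.0, 0.0, 0.0, 1.018, -0.0, -0.71, 0.0]
```

Emit:
{"fn": "send_rows", "kwargs": {"moves": [[0,-2.2,0,0,0,-1.6,0],[0,-2.1,0,0,0,-1.7,0],[0,0,0,1.2,0,0,0],[0,0,0,1.2,0,0,0],[0,0,0,0,0,0,0],[0,0,0,0,0,0,0]]}}

```text
t: 15.8
tool_pos: [458.4, 77.5, 125.1]
orientation: [-0.077, 1.387, 0.091]
ft_force: [-0.1, -0.5, 0.6]
finger_gap: -0.5
```

```bash
python3 -c "
from pl import *;where()
rows(*press(.155,.08,3),0.0,n=1)"
```

```text
t 15.8 edge in module x,z [ 57.31 -70.13] plate y -19.5 tilt [-0.    0.08  0.  ] F plate [ 0.  -0.4  0.6] gap -0.5
[0.0, -0.01, 0.02, 0.836, 0.005, -0.324, 0.0]
```

Emit:
{"fn": "send_rows", "kwargs": {"moves": [[0,0,0,0.4,0,-0.3,0],[0,0,0,0.3,0,0,0],[0,0,0,0,0,0,0]]}}

```text
t: 16.1
tool_pos: [456.2, 77.4, 117.8]
orientation: [-0.077, 1.387, 0.091]
ft_force: [-0.5, 0.5, -0.0]
finger_gap: -0.1
```

Emit:
{"fn": "send_rows", "kwargs": {"moves": [[0,0,0,0.15,0,0,0],[0,0,0,0.1,0,0,0],[0,0,0,0,0,0,0]]}}

```text
t: 16.4
tool_pos: [456.9, 77.4, 115.7]
orientation: [-0.077, 1.386, 0.091]
ft_force: [0.2, -0.2, -0.6]
finger_gap: -0.4
```

Emit:
{"fn": "send_rows", "kwargs": {"moves": [[0,0,0,0.1,0,0,0],[0,0,0,0.1,0,0,0],[0,0,0,0,0,0,0]]}}

```text
t: 16.7
tool_pos: [456.9, 77.4, 114.0]
orientation: [-0.077, 1.387, 0.091]
ft_force: [-4.6, -0.7, 5.4]
finger_gap: -0.0
```

```bash
python3 -c "
from pl import *;where()"
```

```text
t 16.7 edge in module x,z [ 60.78 -59.45] plate y -19.5 tilt [-0.001  0.08   0.   ] F plate [-3.1 -0.2  6.4] gap -0.0
```

Contact came where predicted. I press on in small steps.

Emit:
{"fn": "send_rows", "kwargs": {"moves": [[0,0,0,0.1,0,-0.03,0],[0,0,0,0.1,0,-0.03,0],[0,0,0,0,0,0,0]]}}

```text
t: 17.0
tool_pos: [456.4, 77.4, 111.9]
orientation: [-0.077, 1.388, 0.092]
ft_force: [-6.5, 0.1, 6.8]
finger_gap: -0.1
```

Emit:
{"fn": "send_rows", "kwargs": {"moves": [[0,0,0,0.1,0,-0.05,0],[0,0,0,0.1,0,-0.05,0],[0,0,0,0,0,0,0]]}}

```text
t: 17.3
tool_pos: [457.1, 77.2, 111.2]
orientation: [-0.078, 1.385, 0.091]
ft_force: [-6.6, -0.4, 12.3]
finger_gap: -0.0
```

Emit:
{"fn": "send_rows", "kwargs": {"moves": [[0,0,0,0.05,0,-0.1,0],[0,0,0,0.05,0,-0.1,0],[0,0,0,0,0,0,0]]}}

```text
t: 17.6
tool_pos: [455.5, 77.0, 110.2]
orientation: [-0.078, 1.385, 0.091]
ft_force: [-8.1, -0.1, 15.5]
finger_gap: 0.2
```

Emit:
{"fn": "send_rows", "kwargs": {"moves": [[0,0,0,0.1,0,-0.05,0],[0,0,0,0.05,0,-0.05,0],[0,0,0,0,0,0,0]]}}

```text
t: 17.9
tool_pos: [453.6, 77.0, 106.3]
orientation: [-0.077, 1.386, 0.091]
ft_force: [-1.2, 0.0, 0.6]
finger_gap: 0.2
```

```bash
python3 -c "
from pl import *;where()"
```

```text
t 17.9 edge in module x,z [ 65.39 -52.49] plate y -19.5 tilt [-0.001  0.079  0.   ] F plate [-1.   0.2  0.9] gap 0.2
```

The force peaked near 17 N and then collapsed as the foot dropped, which suggests the snap. I'll confirm it's hard on the rail with a gentle press.

Emit:
{"fn": "send_rows", "kwargs": {"moves": [[0,0,0,0.1,0,-0.05,0],[0,0,0,0.1,0,-0.05,0],[0,0,0,0,0,0,0]]}}

```text
t: 18.2
tool_pos: [452.5, 77.0, 103.6]
orientation: [-0.077, 1.388, 0.091]
ft_force: [-3.8, -0.2, 1.3]
finger_gap: -0.3
```

Emit:
{"fn": "send_rows", "kwargs": {"moves": [[0,0,0,0.1,0,0,0],[0,0,0,0,0,0,0],[0,0,0,0,0,0,0]]}}

```text
t: 18.5
tool_pos: [452.8, 77.1, 102.9]
orientation: [-0.077, 1.388, 0.091]
ft_force: [-5.7, -0.6, 2.4]
finger_gap: -0.2
```

Emit:
{"fn": "send_rows", "kwargs": {"moves": [[0,0,0,0.1,0,0,0],[0,0,0,0,0,0,0],[0,0,0,0,0,0,0]]}}

```text
t: 18.8
tool_pos: [452.9, 77.1, 102.6]
orientation: [-0.077, 1.389, 0.092]
ft_force: [-10.2, -1.5, 9.3]
finger_gap: 0.0
```

Some sideways force is building, probably from the fingertip rubbing the grey block. I back off, square the tool to the plate, and move toward the clip end before a last gentle press.

Emit:
{"fn": "send_rows", "kwargs": {"moves": [[0,0,0,-0.5,0,0,0],[0,-4.5,0,-0.5,0,-0.3,0],[0,0,0,0,0,0,0],[0,0,0,0,0,0,0]]}}

```text
t: 19.2
tool_pos: [449.4, 76.4, 112.2]
orientation: [-0.072, 1.307, 0.093]
ft_force: [-0.1, 0.7, -0.9]
finger_gap: -0.0
```

```bash
python3 -c "
from pl import *;where()
rows(*press(0,0,3,-37),0.0,n=1)
from cell import r
ims=[]
for n in ('side','scene'):
    c=r.capture(n);u=proj(c,[490,82,85])[0].astype(int);x,y=u-40;ims.append(cv2.resize(c['frame'][y:y+80,x:x+80],(400,400),interpolation=cv2.INTER_CUBIC))
cv2.imwrite('pics/g7.png',np.hstack(ims))"
```

```text
t 19.2 edge in module x,z [ 64.24 -64.5 ] plate y -19.7 tilt [-0.001 -0.001 -0.   ] F plate [-0.3  0.7 -0.8] gap -0.0
[-0.01, 0.03, 0.06, 0.748, 0.018, -0.263, 0.0]
```

View pics/g7.png

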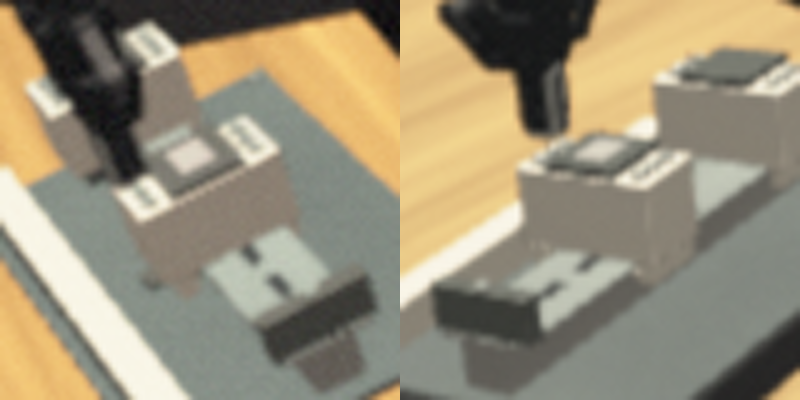

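The relay lies flat and parallel to the fitted block. Now the last gentle press to check the seating.

Emit:
{"fn": "send_rows", "kwargs": {"moves": [[0,0,0,0.4,0,-0.25,0],[0,0,0,0.4,0,0,0],[0,0,0,0.1,0,0,0],[0,0,0,0,0,0,0]]}}

```text
t: 19.7
tool_pos: [448.7, 76.5, 101.9]
orientation: [-0.072, 1.309, 0.093]
ft_force: [-0.5, 0.2, -1.0]
finger_gap: -0.4
```

Emit:
{"fn": "send_rows", "kwargs": {"moves": [[0,0,0,0.1,0,0,0],[0,0,0,0.05,0,0,0],[0,0,0,0,0,0,0]]}}

```text
t: 20.0
tool_pos: [449.3, 76.5, 101.1]
orientation: [-0.073, 1.308, 0.093]
ft_force: [-2.2, 0.1, 3.0]
finger_gap: 0.0
```

Emit:
{"fn": "send_rows", "kwargs": {"moves": [[0,0,0,0.1,0,0,0],[0,0,0,0,0,0,0],[0,0,0,0,0,0,0]]}}

```text
t: 20.3
tool_pos: [449.3, 76.5, 101.0]
orientation: [-0.073, 1.309, 0.094]
ft_force: [-12.2, -1.2, 14.3]
finger_gap: 0.0
```

```bash
python3 -c "
from pl import *;where()"
```

```text
t 20.3 edge in module x,z [ 67.37 -53.53] plate y -19.5 tilt [-0.001  0.002  0.001] F plate [-8.1  0.1 17. ] gap 0.0
```

It's hard on the rail now: 1 mm of command raised the force by about 15 N, at the predicted seated height. I retract and take a last look.

Emit:
{"fn": "send_rows", "kwargs": {"moves": [[0,0,0,-0.5,0,0,0],[0,0,0,-2,0,0,0],[0,0,0,-4,0,0,0],[0,0,0,-4,0,0,0],[0,0,0,-3,0,0,0],[0,0,0,0,0,0,0],[0,0,0,0,0,0,0]]}}

```text
t: 21.0
tool_pos: [415.0, 72.8, 230.9]
orientation: [-0.073, 1.306, 0.093]
ft_force: [-0.2, -0.1, -0.3]
finger_gap: -0.1
```

```bash
python3 -c "
from pl import *;where()
from cell import r
c=r.capture('scene');a=cv2.resize(c['frame'][110:215,285:425],(560,420),interpolation=cv2.INTER_CUBIC)
cv2.imwrite('pics/g8.png',a);d=cv2.absdiff(c['frame'],cv2.imread('pics/scene0.png')).max(2);d[:, 290:]=d[:,290:]
n,l,s,_=cv2.connectedComponentsWithStats((d>60).astype(np.uint8));print([x.tolist() for x in s[1:] if x[4]>15])"
```

```text
t 21.0 edge in module x,z [  66.65 -188.19] plate y -19.5 tilt [-0.001 -0.002  0.   ] F plate [-0.3 -0.1 -0.2] gap -0.1
[[179, 0, 39, 28, 552], [253, 0, 90, 17, 744], [370, 0, 24, 31, 408], [397, 0, 13, 28, 180], [233, 17, 13, 4, 19], [287, 16, 10, 4, 16], [316, 16, 21, 6, 33], [311, 21, 25, 7, 81], [267, 26, 33, 10, 71], [178, 29, 7, 13, 55], [236, 38, 17, 6, 34], [312, 39, 29, 11, 93], [181, 53, 11, 6, 38], [308, 53, 38, 45, 954], [333, 143, 25, 17, 172], [352, 146, 15, 8, 47], [344, 151, 23, 17, 101], [237, 193, 38, 37, 848]]
```

View pics/g8.png

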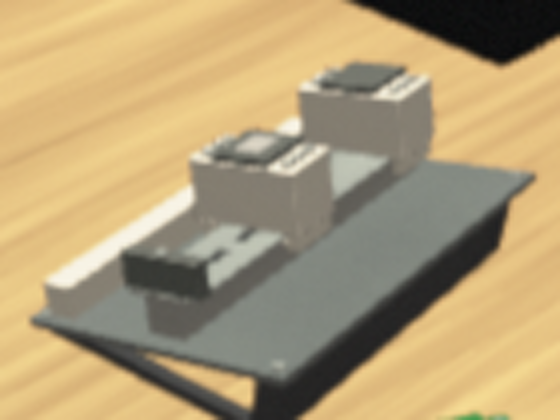

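The relay sits flat and parallel to the fitted block. The before/after difference shows only the arm, the relay's old spot and its new one, so the bystanders haven't moved. Handing in.

```bash
python3 -c "
from cell import r
print(r.hand_in())"
```

```text
the job is handed in; nothing more can be done
None
```

The relay module is fitted on the free stretch of the rail, and I handed the job in at about 21 s. I gripped it level and found the rail height by touch. I then hooked the lip under the far edge, tilted the foot down to the clip, let go, and pressed the clip-end shoulder with closed fingers.

**Checks that agreed:**
- **Hook:** with the lip under the edge, a 2 mm lift was resisted by about 15 N.
- **Snap:** the pressing force rose to about 17 N, then fell to about 1 N as the foot dropped 4 mm.
- **Seating:** a last press was hard at the predicted seated height, about 17 N normal to the plate.
- **Final picture:** the module lies flat and parallel to the fitted block, the robot is clear, and no bystander has moved.
- **Forces:** no reading passed about 19 N, though force was only read at the end of each move.

**Checks that disagreed:**
- **Rail height:** touch put the rail about 3.6 mm higher than the camera fit.
- **Clip contact:** the clip met the near edge at a tilt of about 0.17 rad, not 0.2.
- **Sideways force:** readings of 8 to 12 N appeared while pressing, probably from friction or the fingertip rubbing the grey block.
- **Not tested:** I did not pull on the module after the snap.

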